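# Put the middle drill case away in its spring tray

## Robot

A 6-joint arm with a two-finger parallel gripper is mounted at the origin on the work surface. World frame = base frame: x ahead of the robot, y to its left, z up, the work surface at z = 0. Lengths are in m, angles in rad, forces in N, time in s.
With the tool pointing down it reaches from about 0.3 to 0.775 m from the base axis. Payload 14.6 kg.
Tool frame: the origin (TCP) lies at the very end of the fingers, on their centre line; the grasp point (between the pads) lies 19 mm behind it; y points along the fingers, z is the direction in which the jaws open and shut, and the axes are right-handed (so a half turn about y gives the same grasp; the last joint's range is limited). The gripper opens to 94 mm and grips with 3 to 60 N. Pads are 16 mm wide; open, the fingers measure 119 mm over their backs; the gripper's body (75 mm by 177 mm) begins 78 mm behind the grasp point.
Start: joints at [-1.276, 0.3, 1.521, -0, 1.321, -0.067], TCP at [0.195, -0.514, 0.205] pointing down, gripper open.
Joint ranges: [-3.03, 3.03], [-0.79, 2.21], [0.23, 2.52], [-1.04, 4.18], [0, 3.07], [-2.55, 2.55]. Speed limits (rad/s): [2.22, 2.22, 2.57, 3.14, 3.14, 3.14].

## Interface

Orientations are given as [roll, pitch, yaw] about the fixed x, y, z axes, in that order (R = Rz(yaw) Ry(pitch) Rx(roll)).
In Python, from station import get_obs, camera, job gives the robot as it stands.
- The arm moves only by the tool step_arm, never from a script. Its argument "targets" is a list of rows, each a list of 6 numbers: the shift along the tool's x, y, z in mm, then the turn, a rotation vector about the tool's x, y, z in degrees. In form: [[dx, dy, dz, rx, ry, rz], ...]. A call has 1 to 12 rows; each row shifts and turns the commanded pose from where the row before left it, along the tool's axes as they then stand; what a row does not reach is not made up. A row lasts 1/8 s, in which the tool goes at most 62.5 mm and 10.7 degrees, less where a joint would pass 70% of its speed; a pose out of reach is approached as far as the arm can. A call is refused whole if a number of a shift passes 62.5 or a number of a turn 10.7, either way. A call with a gripper value outside its range is refused whole. "gripper" is the opening, from -1 (shut) to 1 (fully open), set as the call begins (left out, the last holds). The fingers move at their own pace and stop on an object; "squeeze" is the grip in N (left out, the last holds). Time passes only in rows, so rows that do not move let the fingers close. It gives the time, the measured TCP pose, the force and the opening at its end, in the units of the state.
- get_obs(): the state, without advancing time (a new reading comes with each control period).
- camera(name): name is "scene" or "side" or "wrist"; returns a dict with "pixels" (400x640x3 uint8, red, green, blue), "intrinsics" (3x3 intrinsics, pixels), "R" (3x3) and "t" (3): a world point X has camera coordinates R X + t; the wrist camera has in their place "tool_from_camera" (4x4, takes a point from camera to tool coordinates, whose origin is the TCP and whose axes are the tool frame's). Camera axes: x right, y down, z forward; pixel columns grow to the right and rows downward; lengths in m; the calibration is good to about 2 mm. A picture is of the moment at which its call begins: read the wrist's pose just before it. There is no depth.
- job.hand_in(): hands the job in, once; it reports no verdict.
The state is a dict: "time_s": time; "qpos": joint angles; "joint_vel": joint speeds; "tau": joint torques, N m; "ee_pos": TCP position; "eef_rot": TCP orientation; "force": force on the tool from outside, world axes, zero at the start; "moment": the same for the moment, N m; "grip_width": finger opening in m.
Only numpy, scipy, OpenCV 4.12 (cv2) and the standard library are available. Lean on these libraries where they do the work, as an engineer would, in place of code of your own. Each camera call takes 0.05 s, during which the arm holds its last target.

## Task

Press the black release button on the grey storage unit so that its tray pops out, and then lift the top drill case off the stack of three and park it flat on the black rubber mat. Lay the middle case flat in the open tray, long side along the tray's long side, then push the tray home until it clicks and stays shut, and put the parked case back squarely, lengthwise, on the bottom case, which stays where it is. Keep the cases level, since they are full of loose bits, and leave everything else on the bench alone.

Things in the scene. Friction and masses are not known exactly. Their poses are not given: they have to be found in the camera images.
- upper_center (a point): Centre of the top case of the stack: a closed flat grey steel drill case 140 x 64 x 34 mm (x long, y across, z up), about 0.3 to 0.6 kg. Rests flat on the middle case at the start, only a few mm and degrees out of line.
- middle_center (a point): Centre of the middle case: the same grey steel but the shortest, 120 x 60 x 32 mm (x long, y across, z up), about 0.3 to 0.6 kg.
- lower_center (a point): Centre of the bottom case, the longest: grey steel, 150 x 68 x 40 mm (x long, y across, z up), standing on the bench, about 0.4 to 0.85 kg.
- mat_top (a point): Centre of the upper face of the black rubber mat, fixed to the bench and clear: 180 mm (x) x 130 mm (y) x 3 mm. The stack stands on one side of the storage unit and the mat on the other; which is which varies.
- unit: Grey steel unit fixed to the bench, 160 deep (x) x 240 wide (y) x 105 mm high; origin: centre of underside; front = -x face, looking to the robot. Tray bay: centre line 30 mm to -y, open in front, roof (underside 92 mm up) over only the rear 100 mm: the front 60 mm of a shut tray are open above. On the +y side a solid full-height block 60 mm wide, with the button on top near the front.
- tray (a joint): Slide of the green tray along the unit's -x, in m: 0 = shut and latched, 0.135 = fully out (its spring carries and holds it there). Pushing in, it stops at -0.004; the catch snaps in just past 0 and then holds it within 1 mm of 0, or else the tray comes out again. The spring pushes out with 4 N shut, 1.3 N fully out; pushing past the catch takes 8 to 12 N (push till it stops).
- tray_floor (a point): Centre of the tray's floor (top face of the floor, 44 mm above the bench); axes like the unit's and it moves with the tray. The floor is 80 mm (x) x 140 mm (y) inside a lip 6 mm high, 6 mm thick (8 mm at the front). When the tray is out, its floor centre is 169 mm in front of the unit's centre and 89 mm in front of the unit's front face.
- tray_front (a point): Centre of the tray's front face, an upright flat face 152 mm wide (y), from 12 to 50 mm above the bench, facing the unit's -x; the place to push the tray home along the unit's +x. It lies 48 mm in front of tray_floor's centre; shut, it is 2 mm proud of the unit's front.
- release_top (a point): Centre of the top of the black round release button, 30 mm across, 121 mm above the bench, 16 mm proud of the unit's top; presses straight down.
- release (a joint): Travel of the release button, m: 0 = up, 0.010 = fully down; sprung, 1.3 N at the start of travel to 4.6 N fully down; the tray is let go at about 0.005 to 0.007.
- step_bit: Bystander, to be left alone: a brass step drill standing point up, 42 mm across, 74 mm high; origin at its own middle, on its underside.
- jar: Bystander, to be left alone: a small grey jar with steel cap, 54 mm across, 62 mm high; origin at its own middle, on its underside.
- oil: Bystander, to be left alone: a yellow oil bottle, 56 mm across, 150 mm high; origin at its own middle, on its underside.
- wrench: Bystander, to be left alone: a steel wrench lying flat, 170 mm long; origin at the middle of its underside.
- driver: Bystander, to be left alone: a screwdriver with black handle lying flat, 180 mm long; origin at the middle of its underside.
- bitbox: Bystander, to be left alone: a green open box of drill bits, 120 x 90 x 30 mm; origin at its own middle, on its underside.
- sparecase: Bystander, to be left alone: a yellow plastic case, 110 x 75 x 30 mm; origin at its own middle, on its underside.

How it is judged:
On the way, in this order (a step that is already met when the one before it is completed fails the run):
1. the tray has popped out (value of joint tray above 0.11 m), for 0.1 s.
2. the top case lies flat on the rubber mat (x of upper_center in the frame of mat_top between -0.06 and 0.06 m and y of upper_center in the frame of mat_top between -0.05 and 0.05 m and z of upper_center in the frame of mat_top between 0.012 and 0.021 m and angle between upper_center's own z axis and vertical below 0.06 rad), for 0.2 s.
3. the middle case lies flat in the open tray (x of middle_center in the frame of tray_floor between -0.015 and 0.015 m and y of middle_center in the frame of tray_floor between -0.015 and 0.015 m and z of middle_center in the frame of tray_floor between 0.012 and 0.02 m and angle between middle_center's own z axis and vertical below 0.06 rad and angle between the x axis of middle_center and the y axis of tray_floor, either way round below 0.2 rad and value of joint tray above 0.09 m), for 0.2 s.
At the end, for the whole second after the job is handed in: Tray shut and latched (within 4 mm), button up; middle case flat in the tray (within 15 mm of its centre each way, lengthwise within 0.2 rad); top case flat on the bottom case (centres within 18 mm, lengthwise within 0.2 rad); bottom case within 25 mm of its start (x of middle_center in the frame of tray_floor between -0.015 and 0.015 m and y of middle_center in the frame of tray_floor between -0.015 and 0.015 m and z of middle_center in the frame of tray_floor between 0.012 and 0.02 m and angle between each of middle_center, upper_center, lower_center's own z axis and vertical below 0.06 rad and angle between the x axis of middle_center and the y axis of tray_floor, either way round below 0.2 rad and z of upper_center in the frame of lower_center between 0.033 and 0.041 m and horizontal distance between upper_center and lower_center below 0.018 m and angle between the x axis of upper_center and the x axis of lower_center, either way round below 0.2 rad and value of joint tray below 0.004 m and value of joint release below 0.003 m and distance of lower_center from where it was at the start of the episode below 0.025 m); the robot touches nothing.
It fails at once if a case is tilted by more than 0.4 rad (23 degrees) (angle between any of upper_center, middle_center, lower_center's own z axis and vertical above 0.4 rad).
It fails at once if a bystander is moved by more than 40 mm (distance of any of step_bit, jar, oil, wrench, driver, bitbox, sparecase from where it was at the start of the episode above 0.04 m).
It also fails if it takes over 72 s, if anything falls off the work surface, if the arm or the gripper's body presses on something with over 40 N, if the wrist force passes 120 N, or if a joint passes its speed limit or range.

## Working session

There is one attempt and no reset: what is moved stays moved. The work goes in short steps, Python scripts to look and compute and a tool call to move; the robot and the scene stay as the last step left them, time stands still between calls to the robot, and variables do not carry over. Pictures are saved under pics/ and viewed, and the job is handed in when it is done.

Besides the shell and the picture viewer there is one more tool, called after "Request:" as name([rows], argument=value, ...), one row to a line, values as JSON. step_arm: Moves the arm, as the interface text tells. Its arguments: {"type":"object","properties":{"targets":{"type":"array","items":{"type":"array","items":{"type":"number"}}},"gripper":{"type":"number"},"squeeze":{"type":"number"}},"required":["targets"]}

```bash
ls; mkdir -p pics; python3 - <<'E'
from station import get_obs,camera
import cv2,json
o=get_obs();print(o)
for n in("scene","side","wrist"):
    c=camera(n);cv2.imwrite(f"pics/{n}0.png",c["pixels"][:,:,::-1])
    print(n,{k:v.tolist() if hasattr(v,'tolist') else v for k,v in c.items() if k!="pixels"})
E
```

```text
pics
{'time_s': 0.0, 'qpos': array([-1.27559531e+00,  3.00447520e-01,  1.52156697e+00, -5.39900216e-06,
        1.32074898e+00, -6.66082189e-02]), 'joint_vel': array([ 1.23079575e-04, -1.40632495e-03, -9.74625550e-04,  4.72869700e-04,
       -1.23502633e-04,  1.34332950e-05]), 'tau': array([-2.76929022e-03, -5.31802976e+01, -3.52739382e+01,  7.07623176e-02,
        2.43918254e-02, -8.99471388e-05]), 'ee_pos': array([ 0.19459473, -0.51413595,  0.20490525]), 'eef_rot': array([-1.57196489e+00,  7.27099476e-05, -2.77978212e+00]), 'force': array([0.13281722, 0.25903341, 0.97150854]), 'moment': array([-0.0058865 ,  0.03044971, -0.0401055 ]), 'grip_width': 0.09373494198091277}
scene {'intrinsics': [[387.257579073302, 0.0, 322.7486151823827], [0.0, 387.257579073302, 198.3194300093177], [0.0, 0.0, 1.0]], 'R': [[0.6722960731683162, 0.740252786153309, 0.006618352871049233], [0.5516874708654457, -0.4950400173910942, -0.6712498161426292], [-0.49361819708409316, 0.454929877864368, -0.7412016471472259]], 't': [-0.3812841484950665, -0.20246299224734285, 1.5234613511360497]}
side {'intrinsics': [[430.3804244276291, 0.0, 320.7996215160569], [0.0, 430.3804244276291, 202.33874125403304], [0.0, 0.0, 1.0]], 'R': [[-0.8752486813410332, -0.48319023770198577, 0.021608794512425852], [-0.3461140263151528, 0.594490862680935, -0.7258000378732358], [0.33785326193289206, -0.6427346329383345, -0.6875662622779919]], 't': [0.4885912431790125, 0.2534954734354953, 1.120437056639933]}
wrist {'intrinsics': [[333.17900049335606, 0.0, 319.0408534971339], [0.0, 333.17900049335606, 196.37264842952655], [0.0, 0.0, 1.0]], 'tool_from_camera': [[9.42916098473454e-05, 0.9665614931913808, 0.2564349254464752, -0.07550078708612086], [0.0007299016007045822, -0.2564349248000071, 0.9665612223684885, -0.17878958552281513], [0.9999997291763353, 9.603364888682229e-05, -0.0007296744429402187, -0.00015975023446301861], [0.0, 0.0, 0.0, 1.0]]}
```

View pics/scene0.png

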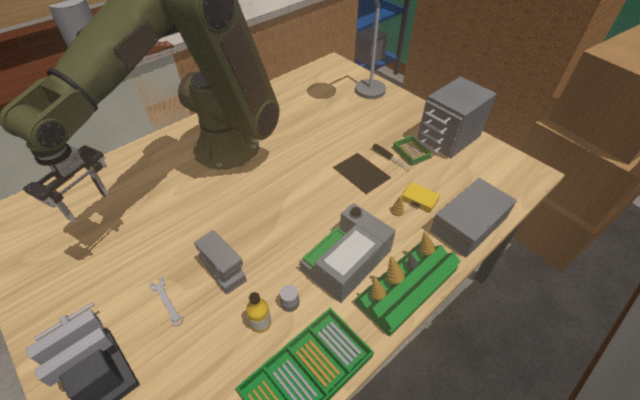

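View pics/side0.png

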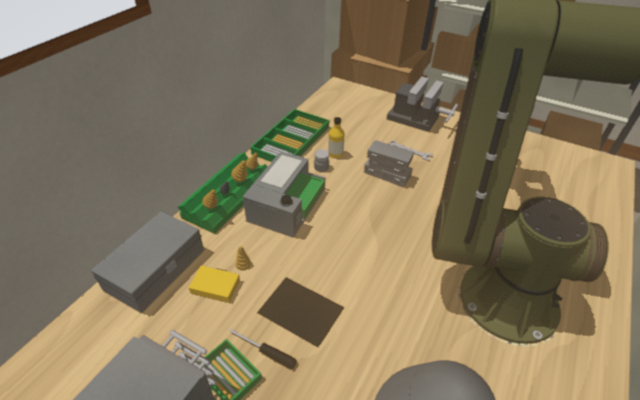

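View pics/wrist0.png

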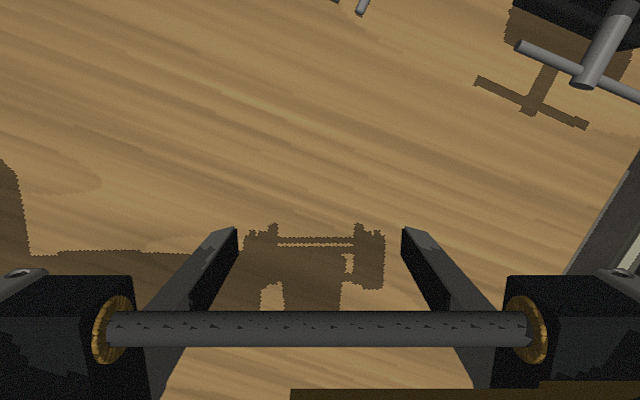

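The scene view shows the stack near (220,260), unit near (350,250), button (356,212), mat (362,172), oil (258,312) and jar (289,297). I'll enlarge these areas for corner picking.

```bash
python3 - <<'E'
import cv2
a=cv2.imread("pics/scene0.png");b=cv2.imread("pics/side0.png")
def z(im,x0,y0,x1,y1,s,n):
    c=cv2.resize(im[y0:y1,x0:x1],None,fx=s,fy=s,interpolation=cv2.INTER_CUBIC);cv2.imwrite(f"pics/{n}.png",c)
z(a,180,140,410,310,3.4,"s_a")
z(b,230,120,430,240,4,"d_a")
z(b,230,240,390,380,4,"d_m")
E
```

```text
(no output)
```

View pics/s_a.png

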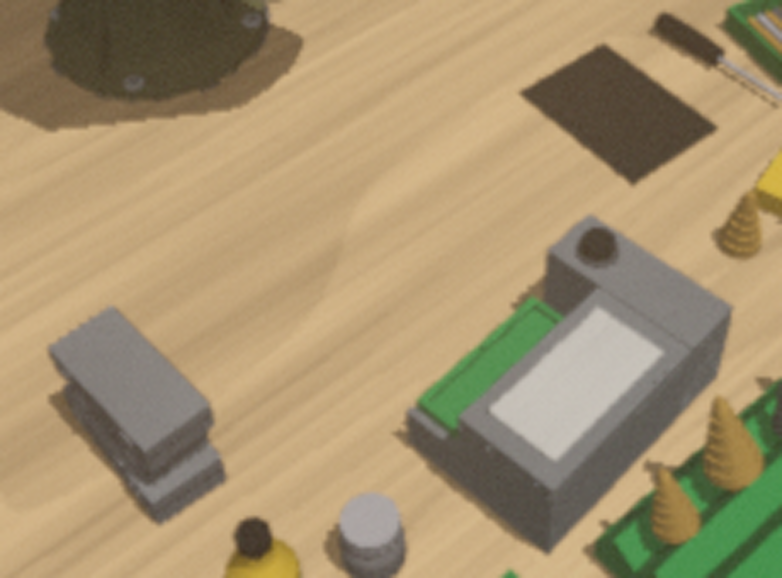

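View pics/d_a.png

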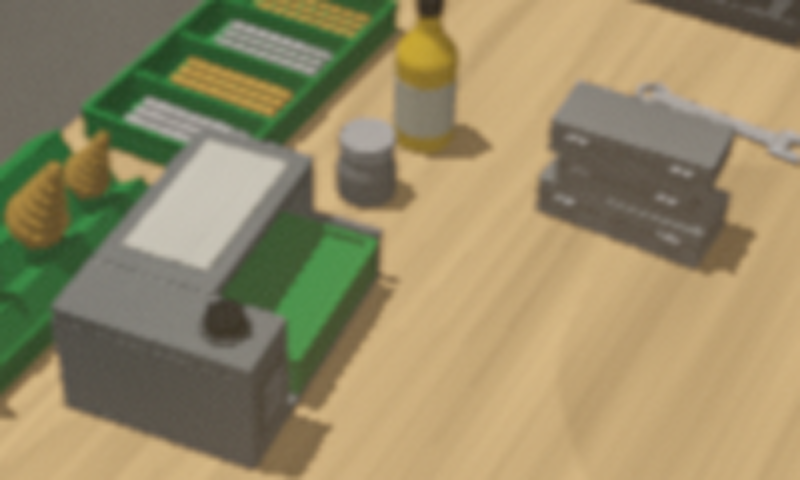

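View pics/d_m.png

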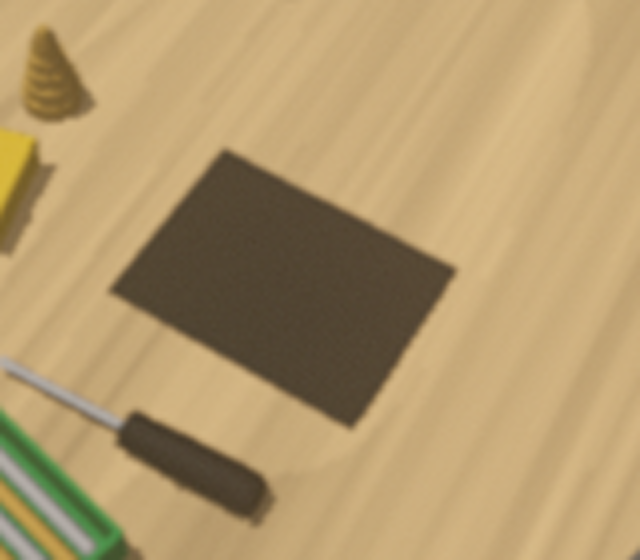

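```bash
cat > h.py <<'E'
import numpy as np, json
from scipy.optimize import least_squares
C={"scene":dict(K=[[387.257579,0,322.748615],[0,387.257579,198.31943],[0,0,1]],R=[[0.6722960731683162,0.740252786153309,0.006618352871049233],[0.5516874708654457,-0.4950400173910942,-0.6712498161426292],[-0.49361819708409316,0.454929877864368,-0.7412016471472259]],t=[-0.3812841484950665,-0.20246299224734285,1.5234613511360497]),
"side":dict(K=[[430.380424,0,320.799622],[0,430.380424,202.338741],[0,0,1]],R=[[-0.8752486813410332,-0.48319023770198577,0.021608794512425852],[-0.3461140263151528,0.594490862680935,-0.7258000378732358],[0.33785326193289206,-0.6427346329383345,-0.6875662622779919]],t=[0.4885912431790125,0.2534954734354953,1.120437056639933])}
def proj(cam,X):
    c=C[cam];K,R,t=map(np.array,(c['K'],c['R'],c['t']))
    p=K@(R@np.array(X)+t);return p[:2]/p[2]
def fit(obs,p0):
    # obs: (cam,(u,v),(lx,ly,z)); p: x,y,yaw
    def f(p):
        c,s=np.cos(p[2]),np.sin(p[2]);r=[]
        for cam,uv,l in obs:
            r+=list(proj(cam,[p[0]+c*l[0]-s*l[1],p[1]+s*l[0]+c*l[1],l[2]])-np.array(uv))
        return r
    o=least_squares(f,p0,loss='soft_l1');r=np.array(f(o.x)).reshape(-1,2)
    return o.x,r
S=lambda u,v:("scene",(180+(u+.5)/3.4-.5,140+(v+.5)/3.4-.5))
D=lambda u,v:("side",(230+(u+.5)/4-.5,120+(v+.5)/4-.5))
M=lambda u,v:("side",(230+(u+.5)/4-.5,240+(v+.5)/4-.5))
E
python3 - <<'E'
from h import *
np.set_printoptions(precision=4,suppress=True)
def sh(n,o,p0):
    p,r=fit([(a[0],a[1],l) for a,l in o],p0);print(n,p,np.degrees(p[2]));print(r.T)
h=.105
sh("unit",[(S(590,216),(-.08,.12,h)),(S(730,308),(.08,.12,h)),(S(550,487),(.08,-.12,h)),(S(547,550),(.08,-.12,0)),(S(548,252),(-.08,.06,h)),(S(465,418),(-.02,-.12,h)),
 (D(55,310),(.08,.12,h)),(D(250,372),(-.08,.12,h)),(D(287,322),(-.08,.06,h)),(D(205,130),(.08,-.12,h)),(D(312,160),(-.02,-.12,h)),(D(65,403),(.08,.12,0)),(D(257,465),(-.08,.12,0))],[.6,-.1,0])
sh("button",[(S(597,243),(0,0,.121)),(D(228,316),(0,0,.121))],[.6,0,0])
a,b=.07,.032;z=.106
sh("upper",[(S(112,308),(-a,b,z)),(S(50,350),(-a,-b,z)),(S(145,450),(a,-b,z)),(S(212,408),(a,b,z)),(D(580,82),(a,-b,z)),(D(735,122),(-a,-b,z)),(D(715,172),(-a,b,z)),(D(552,125),(a,b,z))],[.5,-.3,0])
a,b=.075,.034
sh("lower",[(S(160,522),(a,-b,0)),(S(222,478),(a,b,0)),(S(222,455),(a,b,.04)),(S(150,492),(a,-b,.04)),(D(540,210),(a,b,0)),(D(697,268),(-a,b,0)),(D(727,195),(-a,-b,.04))],[.5,-.3,0])
a,b=.09,.065;z=.003
sh("mat",[(S(602,44),(-a,b,z)),(S(520,92),(-a,-b,z)),(S(633,185),(a,-b,z)),(S(717,127),(a,b,z)),(M(225,148),(a,-b,z)),(M(457,268),(-a,-b,z)),(M(352,428),(-a,b,z)),(M(110,290),(a,b,z))],[.5,.2,0])
sh("jar",[(S(371,522),(0,0,.062)),(D(368,137),(0,0,.062))],[.6,-.3,0])
sh("oil",[(S(253,530),(0,0,.150)),(D(431,5),(0,0,.150))],[.6,-.3,0])
sh("step",[(S(747,195),(0,0,.074)),(M(42,27),(0,0,.074))],[.6,.3,0])
E
```

```text
unit [ 0.689  -0.0155  0.0972] 5.571866219730145
[[-0.449   1.1767  0.5953 -0.1587 -0.7232 -2.6258 -1.3952  0.1436  0.1511
  -0.4215  0.9391 -0.2814 -0.7471]
 [-1.8659 -1.0853  0.6016  1.2    -1.4751 -1.2655 -1.1848 -0.3047 -1.2733
  -1.7888 -1.2979  1.0641  1.8924]]
button [0.635 0.067 0.   ] 0.0
[[-0.1652 -0.3538]
 [-1.5415 -1.3624]]
upper [ 0.4735 -0.3103  0.0502] 2.8772140024752937
[[-0.3055 -1.264   0.042  -0.1218 -1.1098  0.2224 -0.7644 -1.1159]
 [-1.5476 -1.1461  0.1384 -1.9553 -1.1716  0.4315 -1.3328 -1.8596]]
lower [ 0.4697 -0.312  -0.0312] -1.7877211780867803
[[-0.5777  1.5346 -0.4335 -0.2251 -1.4034 -0.2856  1.9082]
 [ 0.4339 -0.3155 -0.8245  2.1605  0.6421  1.4732 -0.5621]]
mat [ 0.4544  0.2934 -0.0345] -1.9785176560366586
[[ 0.2375 -0.8341 -0.2385  0.5163 -0.3203  0.4629  0.1983 -0.9714]
 [-0.8744 -0.2817 -0.5707 -0.2657 -0.7587 -0.4008  0.2843 -0.3415]]
jar [ 0.6878 -0.2335  0.    ] 0.0
[[-0.2885 -0.6074]
 [-0.6492 -1.1674]]
oil [ 0.6784 -0.3252  0.    ] 0.0
[[-0.0512 -0.2423]
 [-0.4999 -2.3709]]
step [0.6668 0.2458 0.    ] 0.0
[[ 0.5969  0.3444]
 [-0.5336 -0.4395]]
```

```bash
cat >> h.py <<'E'
def plan(tgt,yawdeg=None,step=45):
    from station import get_obs
    o=get_obs();p=np.array(o['ee_pos']);y=np.degrees(o['eef_rot'][2])
    yw=y if yawdeg is None else yawdeg
    d=(np.array(tgt)-p)*1000
    dy=(yw-y+180)%360-180
    c,s=np.cos(np.radians(yw)),np.sin(np.radians(yw))
    v=np.array([c*d[0]+s*d[1],-d[2],-s*d[0]+c*d[1]])
    n=int(np.ceil(np.linalg.norm(v)/step)) or 1
    print("t",o['time_s'],"pos",p.round(4),"rot",np.degrees(o['eef_rot']).round(2),"F",np.round(o['force'],1),"w",round(o['grip_width'],4))
    print("turn ry total",round(-dy,2),"then tool shift",v.round(1),f"n={n} rows of",(v/n).round(1))
E
python3 -c "
from h import *
plan([.47,-.31,.25],-177.1)"
```

```text
t 0.15 pos [ 0.1946 -0.5142  0.205 ] rot [ -90.05    0.   -159.27] F [ 0.1  0.4 -0.2] w 0.094
turn ry total 17.83 then tool shift [-285.4  -45.  -190. ] n=8 rows of [-35.7  -5.6 -23.8]
```

Request:
step_arm([
  [0, -10, 0, 0, 8.9, 0],
  [0, -10, 0, 0, 8.9, 0],
  [-35.7, -3, -23.8, 0, 0, 0],
  [-35.7, -3, -23.8, 0, 0, 0],
  [-35.7, -3, -23.8, 0, 0, 0],
  [-35.7, -3, -23.8, 0, 0, 0],
  [-35.7, -3, -23.8, 0, 0, 0],
  [-35.7, -3, -23.8, 0, 0, 0],
  [-35.7, -4, -23.8, 0, 0, 0],
  [-35.7, -4, -23.8, 0, 0, 0],
  [0, 0, 0, 0, 0, 0],
])

```text
time_s: 1.52
ee_pos: [0.4717, -0.308, 0.2512]
eef_rot: [-1.571, -0.0, -3.087]
force: [-0.3, 0.4, -0.2]
grip_width: 0.0942
```

```bash
cat >> h.py <<'E'
def wshot(n):
    from station import get_obs,camera
    import cv2
    o=get_obs();c=camera("wrist")
    cv2.imwrite(f"pics/{n}.png",c["pixels"][:,:,::-1])
    from scipy.spatial.transform import Rotation as Ro
    T=np.eye(4);T[:3,:3]=Ro.from_euler('xyz',o['eef_rot']).as_matrix();T[:3,3]=o['ee_pos']
    W=np.linalg.inv(T@np.array(c['tool_from_camera']))
    json.dump(dict(K=np.array(c['intrinsics']).tolist(),R=W[:3,:3].tolist(),t=W[:3,3].tolist()),open(f"pics/{n}.json","w"))
def loadw(n): C[n]=json.load(open(f"pics/{n}.json"))
def unproj(cam,uv,z):
    c=C[cam];K,R,t=map(np.array,(c['K'],c['R'],c['t']))
    d=R.T@np.linalg.inv(K)@np.array([uv[0],uv[1],1]);o=-R.T@t
    return o+d*(z-o[2])/d[2]
E
python3 -c "
from h import *
wshot('w1');plan([.635,.067,.16])"
```

```text
t 1.575 pos [ 0.4707 -0.3089  0.2511] rot [-9.0020e+01 -3.0000e-02 -1.7696e+02] F [-0.4 -0.2 -0.5] w 0.0938
turn ry total -0.0 then tool shift [-184.    91.1 -366.7] n=10 rows of [-18.4   9.1 -36.7]
```

View pics/w1.png

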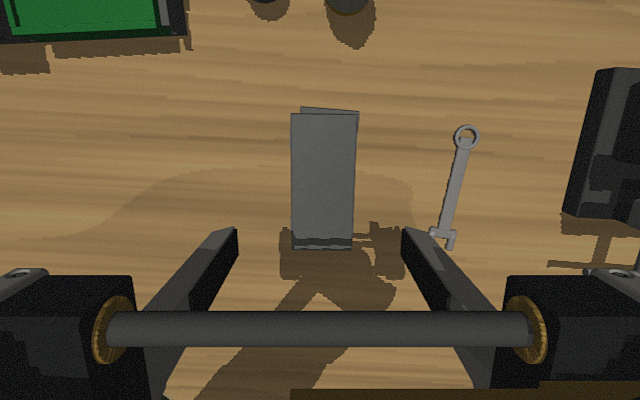

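```bash
python3 - <<'E'
import cv2
a=cv2.imread("pics/w1.png")
c=cv2.resize(a[95:260,270:380],None,fx=4,fy=4,interpolation=cv2.INTER_CUBIC);c=cv2.convertScaleAbs(c,alpha=1.6);cv2.imwrite("pics/w1z.png",c[:600])
E
```

```text
(no output)
```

View pics/w1z.png

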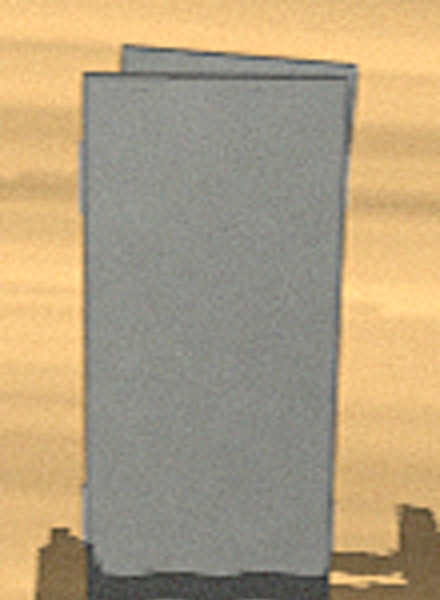

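```bash
python3 - <<'E'
from h import *
np.set_printoptions(precision=4,suppress=True)
loadw('w1')
P=lambda u,v:(270+(u+.5)/4-.5,95+(v+.5)/4-.5)
a,b=.07,.032;z=.106
print(fit([('w1',P(84,74),(a,b,z)),('w1',P(345,78),(a,-b,z)),('w1',P(329,574),(-a,-b,z)),('w1',P(88,574),(-a,b,z))],[.47,-.31,0]))
l=unproj('w1',P(124,46),.04);r=unproj('w1',P(357,66),.04);print(l,r,np.linalg.norm(l-r),np.degrees(np.arctan2(l[1]-r[1],l[0]-r[0]))-90)
m=(l+r)/2;t=np.arctan2(-(l-r)[0],(l-r)[1]);print("lower c",m[:2]-.075*np.array([np.cos(t),np.sin(t)]),np.degrees(t))
for n,u in (('jar',(350,5)),):print(unproj('w1',u,.062))
E
```

```text
(array([ 0.4732, -0.3106,  0.0453]), array([[-1.2115, -1.0663],
       [ 1.3987, -1.4455],
       [ 0.2946, 11.8727],
       [-0.3501, 11.348 ]]))
[ 0.5478 -0.2822  0.04  ] [ 0.5459 -0.3484  0.04  ] 0.06620706435070069 -1.6394090492131
lower c [ 0.4719 -0.3131] -1.6394090492131028
[ 0.6471 -0.3284  0.062 ]
```

Request:
step_arm([
  [-20.4, 5, -40.7, 0, 0, 0],
  [-20.4, 5, -40.7, 0, 0, 0],
  [-20.4, 5, -40.7, 0, 0, 0],
  [-20.4, 5, -40.7, 0, 0, 0],
  [-20.4, 5, -40.7, 0, 0, 0],
  [-20.4, 5, -40.7, 0, 0, 0],
  [-20.4, 5, -40.7, 0, 0, 0],
  [-20.4, 5, -40.7, 0, 0, 0],
  [-20.4, 5, -40.7, 0, 0, 0],
  [0, 20, 0, 0, 0, 0],
  [0, 26, 0, 0, 0, 0],
  [0, 0, 0, 0, 0, 0],
], gripper=-1)

```text
time_s: 3.08
ee_pos: [0.6338, 0.0645, 0.1586]
eef_rot: [-1.571, -0.004, -3.091]
force: [0.8, 0.3, 0.0]
grip_width: 0.0006
```

```bash
python3 -c "
from h import *
wshot('w2');plan([.635,.067,.125])
loadw('w2');print(proj('w2',[.635,.067,.121]))"
```

```text
t 3.125 pos [0.6345 0.0646 0.1603] rot [-9.0000e+01 -7.0000e-02 -1.7713e+02] F [-0.6 -0.1  0. ] w 0.0002
turn ry total -0.0 then tool shift [-0.6 35.3 -2.4] n=1 rows of [-0.6 35.3 -2.4]
[316.39099434 219.68270737]
```

View pics/w2.png

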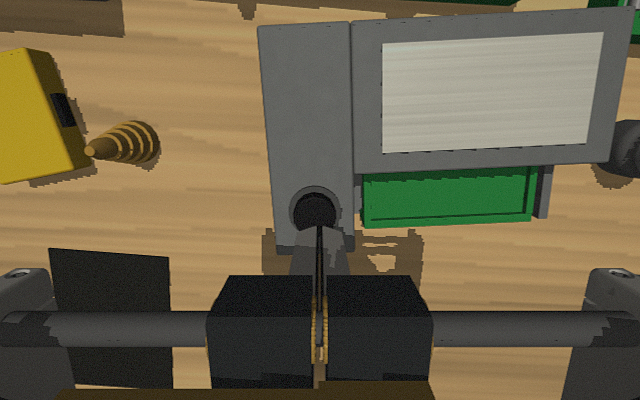

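Request:
step_arm([
  [-4, 20, -2, 0, 0, 0],
  [0, 15, 0, 0, 0, 0],
  [0, 6, 0, 0, 0, 0],
  [0, 5, 0, 0, 0, 0],
  [0, 4, 0, 0, 0, 0],
  [0, 0, 0, 0, 0, 0],
])

```text
time_s: 3.88
ee_pos: [0.6388, 0.0678, 0.1113]
eef_rot: [-1.571, 0.001, -3.09]
force: [-3.5, -0.1, 7.9]
grip_width: 0.0006
```

Request:
step_arm([
  [0, -15, 0, 0, 0, 0],
  [0, -30, 0, 0, 0, 0],
  [8, -40, 20, 0, 0, 0],
  [8, -20, 40, 0, 0, 0],
  [8, 0, 45, 0, 0, 0],
  [0, 0, 0, 0, 0, 0],
], gripper=1)

```text
time_s: 4.62
ee_pos: [0.62, -0.0408, 0.2165]
eef_rot: [-1.57, 0.001, -3.094]
force: [-0.4, 1.1, -0.1]
grip_width: 0.0569
```

```bash
python3 -c "
from h import *
wshot('w3');plan([.473,-.3105,.2],-177.4)"
```

```text
t 4.675 pos [ 0.6201 -0.0392  0.2162] rot [-9.0000e+01  5.0000e-02 -1.7718e+02] F [-0.7  0.6 -0.5] w 0.0611
turn ry total 0.22 then tool shift [159.3  16.2 264.4] n=7 rows of [22.8  2.3 37.8]
```

View pics/w3.png

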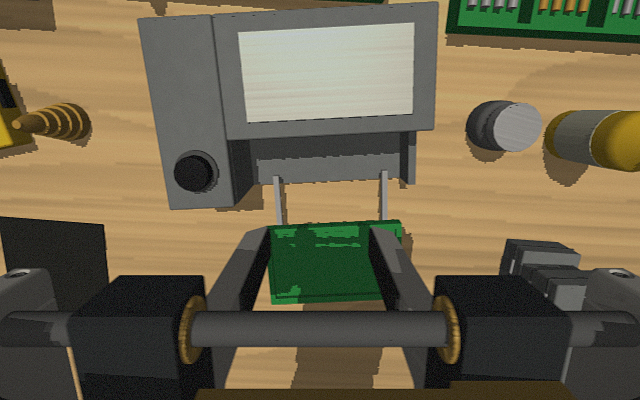

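```bash
python3 - <<'E'
from h import *
np.set_printoptions(precision=4,suppress=True)
loadw('w3');loadw('w2');h=.105
o=[('w3',(138,18),(.08,.12,h)),('w3',(438,2),(.08,-.12,h)),('w3',(170,209),(-.08,.12,h)),('w3',(434,129),(-.02,-.12,h)),('w3',(231,205),(-.08,.06,h))]
o+=[('w2',(258,27),(.08,.12,h)),('w2',(637,7),(.08,-.12,h)),('w2',(602,163),(-.02,-.12,h)),('w2',(350,21),(.08,.06,h))]
p,r=fit(o,[.69,-.01,.1]);print(p,np.degrees(p[2]),r.T)
c,s=np.cos(p[2]),np.sin(p[2]);Q=lambda x,y:np.array([p[0]+c*x-s*y,p[1]+s*x+c*y])
print("floor",Q(-.169,-.03),"front",Q(-.217,-.03), "shutfront",Q(-.082,-.03),"btn",unproj('w3',(196,172),.121))
# tray corners outer lip top
for l in ((-.048,.076),(-.048,-.076),(.046,.076),(.046,-.076)):
    q=Q(-.169+l[0],-.03+l[1]);print(l,proj('w3',[*q,.05]))
E
```

```text
[ 0.689  -0.0149  0.0953] 5.46236975306017 [[-3.3311  1.6316 -2.2167  0.4105  2.2765 -3.2865  0.4171  6.5101 -0.6262]
 [-0.2947 -0.4665  2.1023  2.5919  3.1092 -1.3487 -0.5304  1.7499 -0.0932]]
floor [ 0.5236 -0.0609] front [ 0.4758 -0.0655] shutfront [ 0.6102 -0.0526] btn [0.6387 0.0637 0.121 ]
(-0.048, 0.076) [270.0429 305.6576]
(-0.048, -0.076) [399.7673 300.2104]
(0.046, 0.076) [262.7822 230.4153]
(0.046, -0.076) [400.9875 224.2214]
```

Request:
step_arm([
  [22.8, 2.3, 37.8, 0, 0.2, 0],
  [22.8, 2.3, 37.8, 0, 0, 0],
  [22.8, 2.3, 37.8, 0, 0, 0],
  [22.8, 2.3, 37.8, 0, 0, 0],
  [22.8, 2.3, 37.8, 0, 0, 0],
  [22.8, 2.3, 37.8, 0, 0, 0],
  [22.8, 2.3, 37.8, 0, 0, 0],
  [0, 30, 0, 0, 0, 0],
  [0, 0, 0, 0, 0, 0],
])

```text
time_s: 5.8
ee_pos: [0.4732, -0.3092, 0.1679]
eef_rot: [-1.573, -0.003, -3.094]
force: [0.2, -0.1, 0.6]
grip_width: 0.0946
```

```bash
python3 -c "
from h import *
wshot('w4');plan([.473,-.3105,.08],-177.4)"
```

```text
t 5.85 pos [ 0.4739 -0.3094  0.1694] rot [-9.0050e+01 -5.0000e-02 -1.7721e+02] F [0.  0.3 0.6] w 0.0938
turn ry total 0.19 then tool shift [ 0.9 89.4  1.1] n=2 rows of [ 0.5 44.7  0.6]
```

View pics/w4.png

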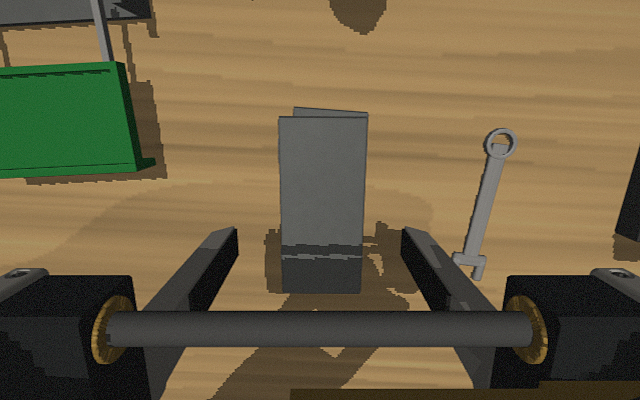

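Request:
step_arm([
  [0.5, 30, 0.5, 0, 0, 0],
  [0.5, 30, 0.5, 0, 0, 0],
  [0, 20, 0, 0, 0, 0],
  [0, 9, 0, 0, 0, 0],
  [0, 0, 0, 0, 0, 0],
])

```text
time_s: 6.48
ee_pos: [0.473, -0.3111, 0.081]
eef_rot: [-1.571, 0.0, -3.093]
force: [-0.5, -0.1, 0.6]
grip_width: 0.0941
```

Request:
step_arm([
  [0, 0, 0, 0, 0, 0],
  [0, 0, 0, 0, 0, 0],
  [0, 0, 0, 0, 0, 0],
  [0, 0, 0, 0, 0, 0],
  [0, 0, 0, 0, 0, 0],
  [0, 0, 0, 0, 0, 0],
], gripper=-1, squeeze=35)

```text
time_s: 7.22
ee_pos: [0.4726, -0.3114, 0.0806]
eef_rot: [-1.571, 0.0, -3.094]
force: [-0.4, 1.6, 6.4]
grip_width: 0.0635
```

Request:
step_arm([
  [0, -5, 0, 0, 0, 0],
  [0, -15, 0, 0, 0, 0],
  [0, -30, 0, 0, 0, 0],
  [0, -40, 0, 0, 0, 0],
  [0, -40, 0, 0, 0, 0],
  [0, 0, 0, 0, 0, 0],
])

```text
time_s: 7.98
ee_pos: [0.4733, -0.312, 0.2137]
eef_rot: [-1.567, 0.004, -3.094]
force: [0.2, -0.4, -4.0]
grip_width: 0.0639
```

```bash
python3 -c "
from h import *
wshot('w5');plan([.453,.293,.21],-175)
from station import camera;import cv2
cv2.imwrite('pics/s5.png',camera('side')['pixels'][100:280,230:470,::-1].repeat(3,0).repeat(3,1))"
```

```text
t 8.025 pos [ 0.4726 -0.3114  0.2111] rot [-8.9930e+01  8.0000e-02 -1.7727e+02] F [ 1.4  0.3 -4.5] w 0.0639
turn ry total -2.27 then tool shift [ -33.2    1.1 -603.8] n=14 rows of [ -2.4   0.1 -43.1]
```

View pics/w5.png

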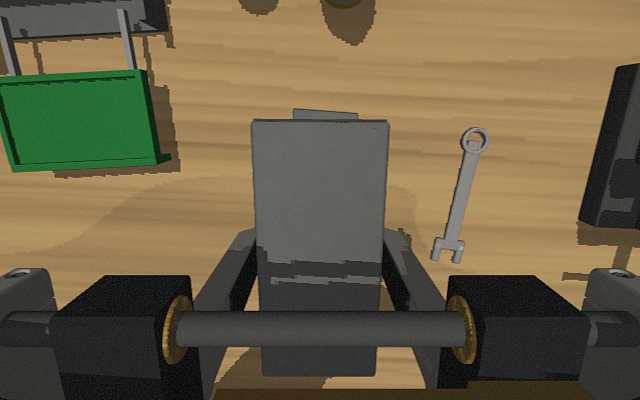

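View pics/s5.png

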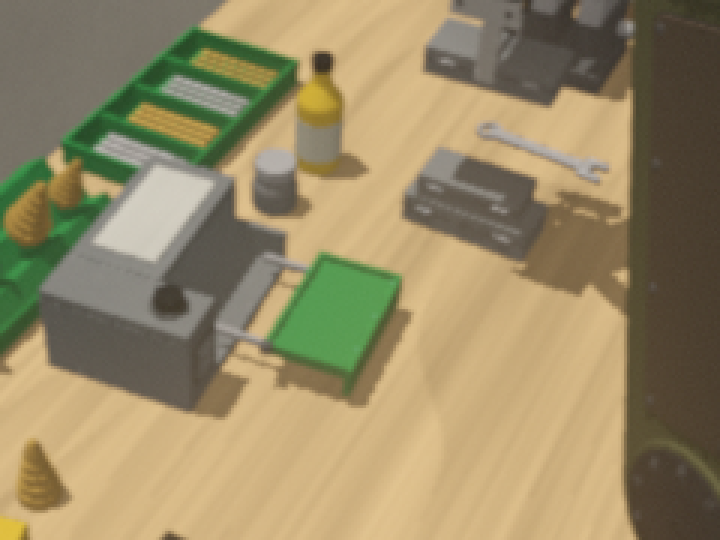

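Request:
step_arm([
  [-1, 0, -15, 0, 0, 0],
  [-2, 0, -30, 0, 0, 0],
  [-2, 0, -45, 0, 0, 0],
  [-3, 0, -50, 0, 0, 0],
  [-3, 0, -55, 0, 0, 0],
  [-3, 0, -55, 0, 0, 0],
  [-3, 0, -55, 0, 0, 0],
  [-3, 0, -55, 0, 0, 0],
  [-3, 0, -55, 0, 0, 0],
  [-3, 0, -55, 0, 0, 0],
  [-3, 0, -50, 0, 0, 0],
  [-2, 0, -40, 0, 0, 0],
])

```text
time_s: 9.57
ee_pos: [0.4753, 0.2518, 0.2091]
eef_rot: [-1.57, -0.002, -3.093]
force: [0.0, -0.5, -3.5]
grip_width: 0.0638
```

```bash
python3 -c "
from h import *
plan([.453,.293,.10],-177.3)"
```

```text
t 9.575 pos [0.4753 0.2518 0.2091] rot [-8.997e+01 -1.100e-01 -1.772e+02] F [ 0.  -0.5 -3.5] w 0.0638
turn ry total 0.1 then tool shift [ 20.3 109.1 -42.2] n=3 rows of [  6.8  36.4 -14.1]
```

Request:
step_arm([
  [8, 10, -20, 0, 0, 0],
  [8, 30, -12, 0, 0, 0],
  [4, 40, -5, 0, 0, 0],
  [0, 29, 0, 0, 0, 0],
  [0, 0, 0, 0, 0, 0],
])

```text
time_s: 10.2
ee_pos: [0.4529, 0.2851, 0.0988]
eef_rot: [-1.568, -0.005, -3.093]
force: [-0.6, -0.7, -3.6]
grip_width: 0.0636
```

```bash
python3 -c "
from h import *
wshot('w6');plan([.453,.293,.011],-177.3)"
```

```text
t 10.25 pos [0.4541 0.2855 0.1007] rot [-8.9940e+01 -1.2000e-01 -1.7725e+02] F [-0.2 -0.4 -2.5] w 0.0637
turn ry total 0.05 then tool shift [ 0.7 89.7 -7.5] n=3 rows of [ 0.2 29.9 -2.5]
```

View pics/w6.png

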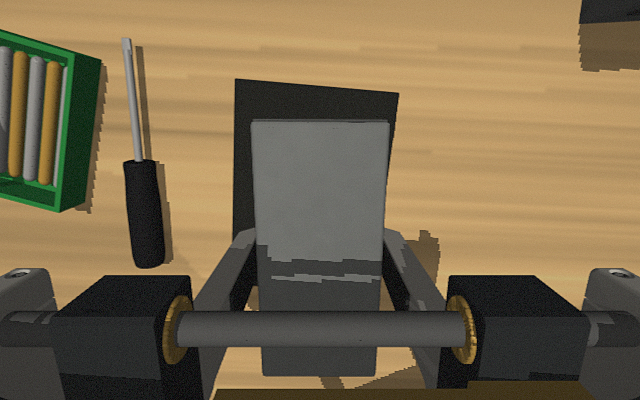

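Request:
step_arm([
  [0, 30, -3, 0, 0, 0],
  [0, 30, -3, 0, 0, 0],
  [0, 16, -1, 0, 0, 0],
  [0, 8, 0, 0, 0, 0],
  [0, 4, 0, 0, 0, 0],
  [0, 0, 0, 0, 0, 0],
])

```text
time_s: 11.0
ee_pos: [0.455, 0.2926, 0.0139]
eef_rot: [-1.571, 0.001, -3.094]
force: [0.1, -0.4, -4.3]
grip_width: 0.0634
```

Request:
step_arm([
  [0, 2, 0, 0, 0, 0],
  [0, 1, 0, 0, 0, 0],
  [0, 0, 0, 0, 0, 0],
])

```text
time_s: 11.38
ee_pos: [0.4551, 0.2927, 0.0117]
eef_rot: [-1.571, 0.001, -3.094]
force: [-4.2, -3.3, 9.3]
grip_width: 0.0641
```

Contact (force reversed). Release and go up.

Request:
step_arm([
  [0, 0, 0, 0, 0, 0],
  [0, 0, 0, 0, 0, 0],
  [0, 0, 0, 0, 0, 0],
  [0, 0, 0, 0, 0, 0],
  [0, -15, 0, 0, 0, 0],
  [0, -40, 0, 0, 0, 0],
  [0, -50, 0, 0, 0, 0],
  [0, -50, 10, 0, 0, 0],
  [0, 0, 0, 0, 0, 0],
], gripper=1)

```text
time_s: 12.5
ee_pos: [0.4566, 0.2829, 0.1701]
eef_rot: [-1.574, 0.007, -3.094]
force: [0.1, 0.5, 0.2]
grip_width: 0.0943
```

```bash
python3 -c "
from h import *
wshot('w7');plan([.471,-.3115,.20],-177.3,step=55)"
```

```text
t 12.55 pos [0.4557 0.2826 0.1675] rot [ -90.09    0.19 -177.29] F [ 0.2  0.6 -0.8] w 0.0943
turn ry total 0.01 then tool shift [ 12.7 -32.5 594.2] n=11 rows of [ 1.2 -3.  54. ]
```

View pics/w7.png

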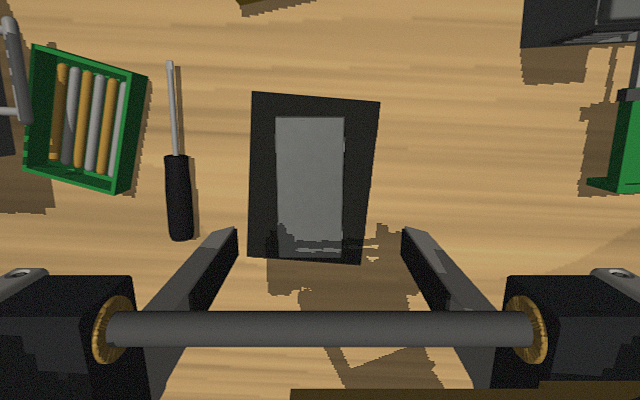

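Request:
step_arm([
  [1, -15, 30, 0, 0, 0],
  [1, -10, 50, 0, 0, 0],
  [1, -7, 57, 0, 0, 0],
  [1, 0, 57, 0, 0, 0],
  [1, 0, 57, 0, 0, 0],
  [1, 0, 57, 0, 0, 0],
  [1, 0, 57, 0, 0, 0],
  [1, 0, 57, 0, 0, 0],
  [1, 0, 57, 0, 0, 0],
  [1, 0, 55, 0, 0, 0],
  [1, 0, 40, 0, 0, 0],
  [1, 0, 20, 0, 0, 0],
])

```text
time_s: 14.05
ee_pos: [0.4709, -0.3126, 0.196]
eef_rot: [-1.572, -0.002, -3.095]
force: [-0.4, 0.3, 0.0]
grip_width: 0.0942
```

```bash
python3 -c "
from h import *
wshot('w8');plan([.471,-.3115,.051],-177.3,step=55)
import cv2
a=cv2.imread('pics/w8.png');c=cv2.resize(a[80:280,240:400],None,fx=3,fy=3,interpolation=cv2.INTER_CUBIC);cv2.imwrite('pics/w8z.png',cv2.convertScaleAbs(c,alpha=1.6))
"
```

```text
t 14.1 pos [ 0.4709 -0.3137  0.1962] rot [-9.0050e+01 -8.0000e-02 -1.7737e+02] F [-0.9 -0.8 -0.3] w 0.0939
turn ry total -0.07 then tool shift [ -0.2 145.2  -2.2] n=3 rows of [-0.1 48.4 -0.7]
```

View pics/w8z.png

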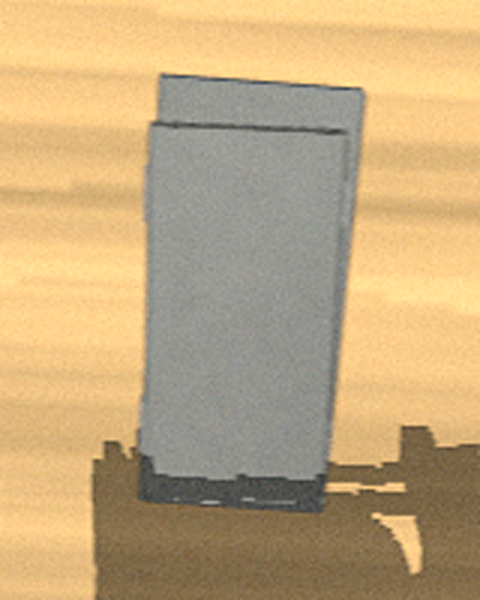

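```bash
python3 - <<'E'
from h import *
np.set_printoptions(precision=4,suppress=True)
loadw('w8')
P=lambda u,v:(240+(u+.5)/3-.5,80+(v+.5)/3-.5)
l,r,k,e=[unproj('w8',P(*q),.072) for q in((152,123),(345,132),(328,450),(323,508))]
print(l,r,k,e,np.linalg.norm(l-r))
print("yaw far edge",np.degrees(np.arctan2(-(l-r)[0],(l-r)[1])),"right",np.degrees(np.arctan2((r-k)[1],(r-k)[0])))
for t in (0,np.arctan2(-(l-r)[0],(l-r)[1]),):print("c",((l+r)/2)[:2]-.06*np.array([np.cos(t),np.sin(t)]))
l,r=[unproj('w8',P(*q),.04) for q in((160,74),(364,90))]
t=np.arctan2(-(l-r)[0],(l-r)[1]);print("lower",l,r,((l+r)/2)[:2]-.075*np.array([np.cos(t),np.sin(t)]),np.degrees(t))
E
```

```text
[ 0.5339 -0.2833  0.072 ] [ 0.5339 -0.3405  0.072 ] [ 0.4337 -0.3424  0.072 ] [ 0.4135 -0.3422  0.072 ] 0.057158449922131434
yaw far edge 0.03843235075449225 right 1.0930153910026774
c [ 0.4739 -0.3119]
c [ 0.4739 -0.312 ]
lower [ 0.5481 -0.2828  0.04  ] [ 0.5461 -0.349   0.04  ] [ 0.4721 -0.3137] -1.6889569185764288
```

Request:
step_arm([
  [-3, 40, -2, 0, 2.1, 0],
  [0, 45, 0, 0, 0, 0],
  [0, 35, 0, 0, 0, 0],
  [0, 18, 0, 0, 0, 0],
  [0, 6, 0, 0, 0, 0],
  [0, 0, 0, 0, 0, 0],
])

```text
time_s: 14.85
ee_pos: [0.4748, -0.3092, 0.0541]
eef_rot: [-1.57, 0.001, -3.13]
force: [0.3, -0.6, -0.3]
grip_width: 0.0942
```

Request:
step_arm([
  [0, 0, 0, 0, 0, 0],
  [0, 0, 0, 0, 0, 0],
  [0, 0, 0, 0, 0, 0],
  [0, 0, 0, 0, 0, 0],
  [0, 0, 0, 0, 0, 0],
  [0, 0, 0, 0, 0, 0],
], gripper=-1, squeeze=35)

```text
time_s: 15.6
ee_pos: [0.4745, -0.3096, 0.0537]
eef_rot: [-1.57, 0.001, -3.131]
force: [-1.5, -3.0, 4.2]
grip_width: 0.0595
```

Request:
step_arm([
  [0, -4, 0, 0, 0, 0],
  [0, -10, 0, 0, 0, 0],
  [0, -25, 0, 0, 0, 0],
  [0, -40, 0, 0, 0, 0],
  [0, -20, 0, 0, 0, 0],
  [0, 0, 0, 0, 0, 0],
])

```text
time_s: 16.35
ee_pos: [0.4748, -0.3094, 0.1539]
eef_rot: [-1.569, 0.002, -3.13]
force: [-0.3, -0.6, -3.3]
grip_width: 0.0599
```

```bash
python3 -c "
from h import *
wshot('w9');plan([.5236,-.061,.153],-84.5,step=40)"
```

```text
t 16.4 pos [ 0.4743 -0.3091  0.1524] rot [-9.0000e+01  2.0000e-02 -1.7937e+02] F [ 0.1  0.8 -4. ] w 0.0596
turn ry total -94.87 then tool shift [-242.2   -0.6   72.8] n=7 rows of [-34.6  -0.1  10.4]
```

View pics/w9.png

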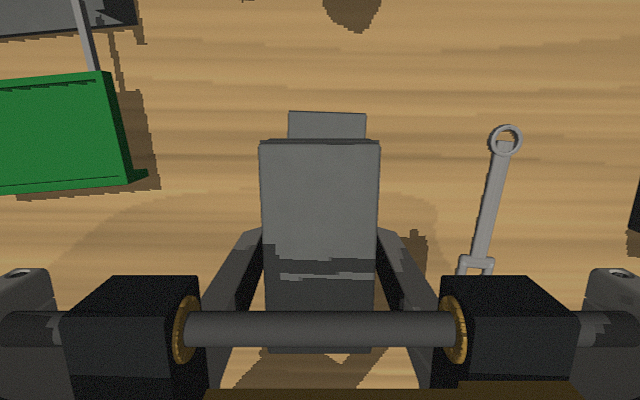

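Request:
step_arm([
  [0, -10, 0, 0, -4, 0],
  [0, -15, 0, 0, -8, 0],
  [0, -15, 0, 0, -9, 0],
  [0, -15, 0, 0, -9, 0],
  [0, -10, 0, 0, -9, 0],
  [0, 0, 0, 0, -9, 0],
  [0, 0, 0, 0, -9, 0],
  [0, 0, 0, 0, -9, 0],
  [0, 0, 0, 0, -9, 0],
  [0, 0, 0, 0, -9, 0],
  [0, 0, 0, 0, -6.9, 0],
  [0, 0, 0, 0, -4, 0],
])

```text
time_s: 17.9
ee_pos: [0.474, -0.3089, 0.2157]
eef_rot: [-1.573, 0.002, -1.471]
force: [-0.0, 0.2, -3.5]
grip_width: 0.0594
```

```bash
python3 -c "
from h import *
plan([.5236,-.061,.153],-84.5,step=40)
np.set_printoptions(precision=4,suppress=True)
loadw('w9')
l,r,n1,n2=[unproj('w9',q,.1707) for q in ((259,145),(380,144),(271,352),(373,352))]
print(l,r,n1,n2)"
```

```text
t 17.9 pos [ 0.474  -0.3089  0.2157] rot [-90.11   0.11 -84.29] F [-0.   0.2 -3.5] w 0.0594
turn ry total 0.21 then tool shift [-242.    62.7   73.2] n=7 rows of [-34.6   9.   10.5]
[ 0.5325 -0.2791  0.1707] [ 0.5336 -0.3376  0.1707] [ 0.4145 -0.2819  0.1707] [ 0.4151 -0.3404  0.1707]
```

Request:
step_arm([
  [-18, 0, 5, 0, 0.2, 0],
  [-36, 0, 11, 0, 0, 0],
  [-42, 0, 13, 0, 0, 0],
  [-42, 0, 13, 0, 0, 0],
  [-42, 0, 13, 0, 0, 0],
  [-36, 10, 11, 0, 0, 0],
  [-20, 25, 5, 0, 0, 0],
  [-6, 28, 2, 0, 0, 0],
  [0, 0, 0, 0, 0, 0],
])

```text
time_s: 19.02
ee_pos: [0.5232, -0.0601, 0.1522]
eef_rot: [-1.575, 0.001, -1.478]
force: [-0.2, -0.8, -2.7]
grip_width: 0.0594
```

```bash
python3 -c "
from h import *
wshot('w10');plan([.5236,-.061,.0585],-84.5,step=40)
from station import camera;import cv2
for n in('side','scene'):cv2.imwrite(f'pics/{n}10.png',camera(n)['pixels'][:,:,::-1])"
```

```text
t 19.075 pos [ 0.524  -0.0608  0.1539] rot [-9.011e+01  3.000e-02 -8.468e+01] F [-0.5  0.2 -3.4] w 0.0599
turn ry total -0.18 then tool shift [ 0.1 95.4 -0.4] n=3 rows of [ 0.  31.8 -0.1]
```

View pics/w10.png

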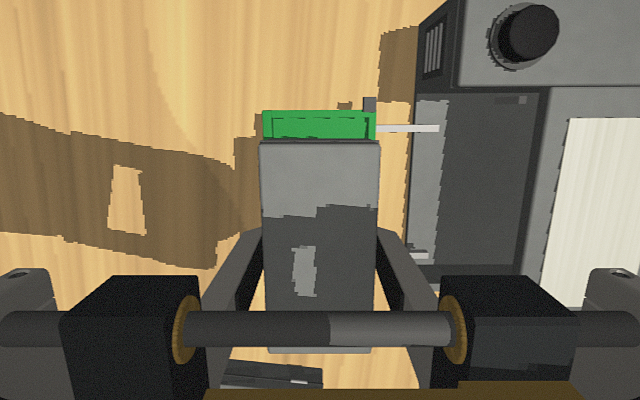

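View pics/scene10.png

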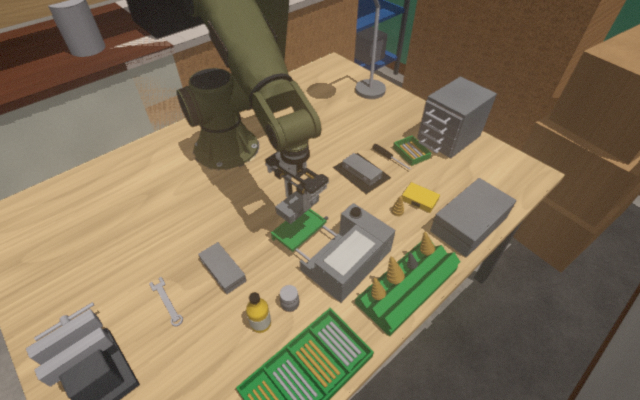

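```bash
python3 - <<'E'
from h import *
np.set_printoptions(precision=4,suppress=True)
loadw('w10')
p=np.array([.689,-.0149]);t=np.radians(5.5);R=np.array([[np.cos(t),np.sin(t)],[-np.sin(t),np.cos(t)]])
for q in((262,111),(376,110)):
    w=unproj('w10',q,.05);print(w,"tray local",R@(w[:2]-[.5236,-.061]))
E
```

```text
[0.4704 0.0081 0.05  ] tray local [-0.0463  0.0738]
[0.5631 0.0175 0.05  ] tray local [0.0469 0.0743]
```

Request:
step_arm([
  [1, 30, 0, 0, -0.2, 0],
  [0, 30, 0, 0, 0, 0],
  [0, 20, 0, 0, 0, 0],
  [0, 10, 0, 0, 0, 0],
  [0, 4, 0, 0, 0, 0],
  [0, 0, 0, 0, 0, 0],
])

```text
time_s: 19.92
ee_pos: [0.525, -0.0626, 0.061]
eef_rot: [-1.57, -0.0, -1.474]
force: [-0.9, 0.8, -3.6]
grip_width: 0.0596
```

Request:
step_arm([
  [0, 2, 0, 0, 0, 0],
  [0, 1, 0, 0, 0, 0],
  [0, 0, 0, 0, 0, 0],
])

```text
time_s: 20.3
ee_pos: [0.5248, -0.0626, 0.0577]
eef_rot: [-1.57, -0.0, -1.474]
force: [-0.6, -0.0, -1.5]
grip_width: 0.0596
```

Weight is partly transferred; 0.5 mm more, then release.

Request:
step_arm([
  [0, 0.6, 0, 0, 0, 0],
  [0, 0, 0, 0, 0, 0],
])

```text
time_s: 20.55
ee_pos: [0.5251, -0.0625, 0.0576]
eef_rot: [-1.569, -0.0, -1.474]
force: [-0.4, -0.4, 7.2]
grip_width: 0.0601
```

Request:
step_arm([
  [0, 0, 0, 0, 0, 0],
  [0, 0, 0, 0, 0, 0],
  [0, 0, 0, 0, 0, 0],
  [0, 0, 0, 0, 0, 0],
  [0, -15, 0, 0, 0, 0],
  [0, -40, 0, 0, 0, 0],
  [0, -40, 0, 0, 0, 0],
  [0, -20, 0, 0, 0, 0],
  [0, 0, 0, 0, 0, 0],
], gripper=1)

```text
time_s: 21.68
ee_pos: [0.5252, -0.0626, 0.1738]
eef_rot: [-1.567, -0.001, -1.474]
force: [-0.6, -0.4, -0.6]
grip_width: 0.0937
```

```bash
python3 -c "
from h import *
wshot('w11');plan([.4458,-.0685,.18],-84.5,step=40)"
```

```text
t 21.725 pos [ 0.5247 -0.0625  0.1723] rot [-8.993e+01 -2.000e-02 -8.447e+01] F [ 0.1  0.5 -0.5] w 0.0942
turn ry total 0.03 then tool shift [ -1.6  -7.7 -79.1] n=2 rows of [ -0.8  -3.9 -39.5]
```

View pics/w11.png

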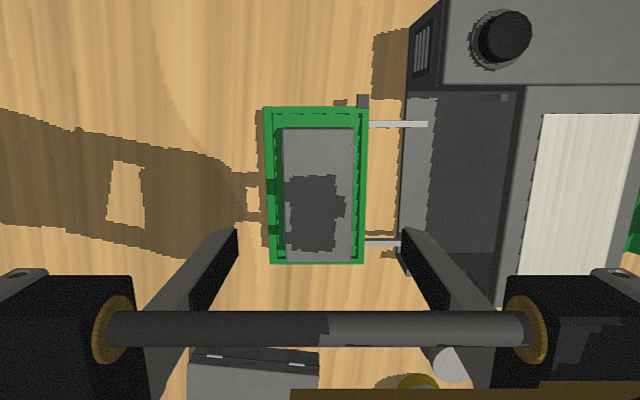

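Request:
step_arm([
  [-1, 0, -40, 0, 0, 0],
  [-1, 0, -39, 0, 9, 0],
  [0, 0, 0, 0, 9, 0],
  [0, 0, 0, 0, 9, 0],
  [0, 0, 0, 0, 9, 0],
  [0, 0, 0, 0, 9, 0],
  [0, 0, 0, 0, 9, 0],
  [0, 0, 0, 0, 9, 0],
  [0, 0, 0, 0, 9, 0],
  [0, 0, 0, 0, 9, 0],
  [0, 0, 0, 0, 9, 0],
  [0, 0, 0, 0, 0, 0],
], gripper=-1)

```text
time_s: 23.22
ee_pos: [0.4454, -0.068, 0.1709]
eef_rot: [-1.571, -0.002, -3.044]
force: [-0.1, 0.2, -0.0]
grip_width: 0.0009
```

```bash
python3 -c "
from h import *
wshot('w12');plan([.446,-.0685,.035],-174.5,step=40)"
```

```text
t 23.275 pos [ 0.4454 -0.0681  0.171 ] rot [-9.0020e+01 -7.0000e-02 -1.7428e+02] F [ 0.7 -0.2  0.5] w 0.0004
turn ry total 0.22 then tool shift [ -0.5 136.    0.5] n=4 rows of [-0.1 34.   0.1]
```

View pics/w12.png

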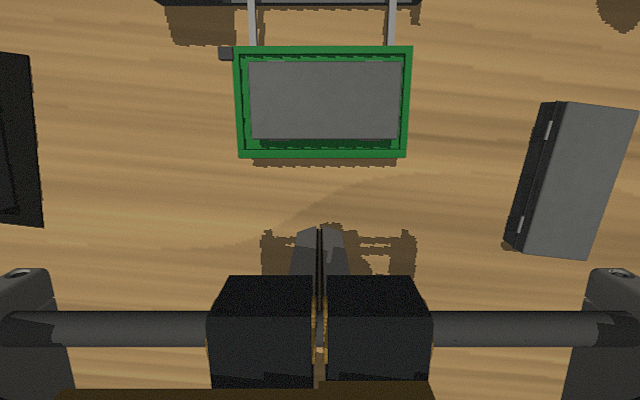

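Request:
step_arm([
  [0, 45, 0, 0, 0.2, 0],
  [0, 45, 0, 0, 0, 0],
  [0, 36, 0, 0, 0, 0],
  [0, 10, 0, 0, 0, 0],
  [-10, 0, 0, 0, 0, 0],
  [-10, 0, 0, 0, 0, 0],
  [-10, 0, 0, 0, 0, 0],
  [-15, 0, 0, 0, 0, 0],
  [-15, 0, 0, 0, 0, 0],
  [-15, 0, 0, 0, 0, 0],
  [0, 0, 0, 0, 0, 0],
])

```text
time_s: 24.65
ee_pos: [0.5213, -0.0611, 0.0361]
eef_rot: [-1.571, 0.001, -3.048]
force: [-2.8, -0.4, 1.1]
grip_width: 0.0005
```

Request:
step_arm([
  [-14, 0, 0, 0, 0, 0],
  [-14, 0, 0, 0, 0, 0],
  [-14, 0, 0, 0, 0, 0],
  [-12, 0, 0, 0, 0, 0],
  [-8, 0, 0, 0, 0, 0],
  [-5, 0, 0, 0, 0, 0],
  [-3, 0, 0, 0, 0, 0],
  [0, 0, 0, 0, 0, 0],
])

```text
time_s: 25.65
ee_pos: [0.5899, -0.0544, 0.0357]
eef_rot: [-1.571, -0.001, -3.048]
force: [-3.0, 1.9, -0.0]
grip_width: 0.0005
```

Request:
step_arm([
  [-3, 0, 0, 0, 0, 0],
  [-3, 0, 0, 0, 0, 0],
  [-2, 0, 0, 0, 0, 0],
  [-2, 0, 0, 0, 0, 0],
  [-2, 0, 0, 0, 0, 0],
  [0, 0, 0, 0, 0, 0],
])

```text
time_s: 26.4
ee_pos: [0.6019, -0.0534, 0.0357]
eef_rot: [-1.571, -0.0, -3.048]
force: [-3.9, 2.4, 1.2]
grip_width: 0.0007
```

Request:
step_arm([
  [-1, 0, 0, 0, 0, 0],
  [-1, 0, 0, 0, 0, 0],
  [-1, 0, 0, 0, 0, 0],
  [0, 0, 0, 0, 0, 0],
])

```text
time_s: 26.9
ee_pos: [0.6049, -0.0531, 0.0357]
eef_rot: [-1.571, -0.0, -3.048]
force: [-4.1, 2.1, 0.6]
grip_width: 0.0004
```

Request:
step_arm([
  [-1, 0, 0, 0, 0, 0],
  [-1, 0, 0, 0, 0, 0],
  [-1, 0, 0, 0, 0, 0],
  [0, 0, 0, 0, 0, 0],
])

```text
time_s: 27.4
ee_pos: [0.6053, -0.0531, 0.0356]
eef_rot: [-1.572, -0.007, -3.048]
force: [-25.9, 0.9, 14.6]
grip_width: 0.0008
```

Request:
step_arm([
  [4, 0, 0, 0, 0, 0],
  [6, 0, 0, 0, 0, 0],
  [20, 0, 0, 0, 0, 0],
  [40, 0, 0, 0, 0, 0],
  [20, -30, 0, 0, 0, 0],
  [0, -50, 0, 0, 0, 0],
  [0, -50, 0, 0, 0, 0],
  [0, -10, 0, 0, 0, 0],
  [0, 0, 0, 0, 0, 0],
])

```text
time_s: 28.52
ee_pos: [0.5186, -0.0615, 0.1758]
eef_rot: [-1.57, 0.001, -3.049]
force: [-0.6, -0.2, -0.8]
grip_width: 0.0005
```

```bash
python3 -c "
from h import *
wshot('w13');plan([.455,.2927,.17],-177.3,step=50)
loadw('w13')
t=np.radians(5.5);c,s=np.cos(t),np.sin(t)
for y in(-.106,.046):
  q=(.69+c*-.082-s*y,-.0155+s*-.082+c*y,.05);print(proj('w13',q))
from station import camera;import cv2
cv2.imwrite('pics/s13.png',camera('side')['pixels'][:,:,::-1])"
```

```text
t 28.575 pos [ 0.5182 -0.0614  0.1747] rot [-9.0000e+01 -4.0000e-02 -1.7468e+02] F [-0.5 -0.2  0.5] w 0.0009
turn ry total 2.62 then tool shift [  46.4    4.7 -356.7] n=8 rows of [  5.8   0.6 -44.6]
[407.49848868  86.90767238]
[232.86381952  87.48986957]
```

View pics/w13.png

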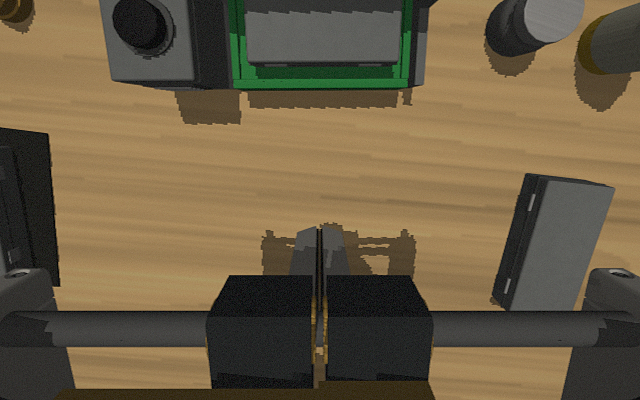

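View pics/s13.png

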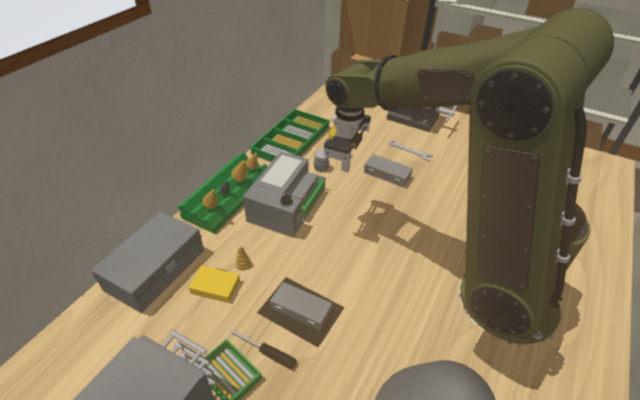

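Request:
step_arm([
  [3, 0, -25, 0, 2.6, 0],
  [6, 0, -45, 0, 0, 0],
  [6, 0, -50, 0, 0, 0],
  [6, 0, -50, 0, 0, 0],
  [6, 0, -50, 0, 0, 0],
  [6, 0, -50, 0, 0, 0],
  [6, 0, -45, 0, 0, 0],
  [6, 0, -28, 0, 0, 0],
  [1.4, 4, -13, 0, 0, 0],
  [0, 0, 0, 0, 0, 0],
], gripper=1)

```text
time_s: 29.88
ee_pos: [0.4537, 0.2917, 0.1704]
eef_rot: [-1.57, -0.002, -3.093]
force: [-0.1, 0.3, 0.4]
grip_width: 0.0935
```

```bash
python3 -c "
from h import *
wshot('w14');plan([.455,.2927,.0125],-177.3,step=50)
loadw('w14')
t=np.radians(2.7);c,s=np.cos(t),np.sin(t)
for x,y in((.07,.032),(.07,-.032),(-.07,.032),(-.07,-.032)):print(proj('w14',(.455+c*x-s*y,.2927+s*x+c*y,.037)))"
```

```text
t 29.925 pos [0.454  0.2911 0.1709] rot [-8.9950e+01 -7.0000e-02 -1.7728e+02] F [ 0.8 -0.6 -0.2] w 0.0936
turn ry total 0.02 then tool shift [ -1.  158.4  -1.5] n=4 rows of [-0.3 39.6 -0.4]
[283.45794407 112.25124105]
[353.91712655 112.32727415]
[287.1123297  254.23936707]
[350.04946151 254.29367375]
```

View pics/w14.png

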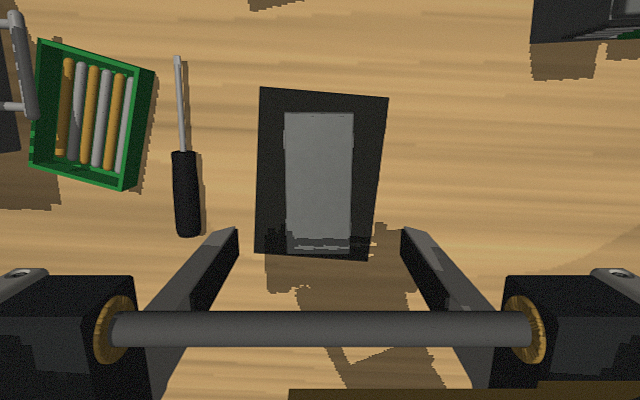

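Case sits at (284–354, 112–253), matching the prediction. Descend and grip.

Request:
step_arm([
  [-1, 40, -1.5, 0, 0, 0],
  [0, 45, 0, 0, 0, 0],
  [0, 40, 0, 0, 0, 0],
  [0, 22, 0, 0, 0, 0],
  [0, 10, 0, 0, 0, 0],
  [0, 0, 0, 0, 0, 0],
])

```text
time_s: 30.68
ee_pos: [0.4552, 0.2928, 0.0148]
eef_rot: [-1.571, -0.0, -3.095]
force: [-1.0, -0.2, 0.8]
grip_width: 0.0941
```

Request:
step_arm([
  [0, 0, 0, 0, 0, 0],
  [0, 0, 0, 0, 0, 0],
  [0, 0, 0, 0, 0, 0],
  [0, 0, 0, 0, 0, 0],
  [0, 0, 0, 0, 0, 0],
  [0, 0, 0, 0, 0, 0],
], gripper=-1, squeeze=35)

```text
time_s: 31.42
ee_pos: [0.4551, 0.2934, 0.0151]
eef_rot: [-1.571, 0.0, -3.094]
force: [-1.3, -1.0, 5.1]
grip_width: 0.0641
```

Request:
step_arm([
  [0, -5, 0, 0, 0, 0],
  [0, -15, 0, 0, 0, 0],
  [0, -35, 0, 0, 0, 0],
  [0, -50, 0, 0, 0, 0],
  [0, -50, 5, 0, 0, 0],
  [0, -35, 25, 0, 0, 0],
  [0, -5, 40, 0, 0, 0],
  [0, 0, 50, 0, 0, 0],
  [0, 0, 50, 0, 0, 0],
  [0, 0, 50, 0, 0, 0],
])

```text
time_s: 32.67
ee_pos: [0.4651, 0.0721, 0.2106]
eef_rot: [-1.571, 0.001, -3.094]
force: [0.1, 0.9, -3.8]
grip_width: 0.0635
```

```bash
python3 -c "
from h import *
plan([.472,-.3135,.18],-181.7,step=50)"
```

```text
t 32.675 pos [0.4651 0.0721 0.2106] rot [-9.0000e+01  5.0000e-02 -1.7725e+02] F [ 0.1  0.9 -3.8] w 0.0635
turn ry total 4.45 then tool shift [-18.4  30.6 385.3] n=8 rows of [-2.3  3.8 48.2]
```

Request:
step_arm([
  [-1, 0, 50, 0, 2.2, 0],
  [-2, 0, 52, 0, 2.2, 0],
  [-2, 0, 52, 0, 0, 0],
  [-2, 0, 52, 0, 0, 0],
  [-2, 0, 52, 0, 0, 0],
  [-2, 0, 48, 0, 0, 0],
  [-2, 0, 38, 0, 0, 0],
  [-2, 10, 22, 0, 0, 0],
  [-1, 20, 8, 0, 0, 0],
  [0, 0, 0, 0, 0, 0],
])

```text
time_s: 33.92
ee_pos: [0.4758, -0.2999, 0.1782]
eef_rot: [-1.573, -0.003, 3.112]
force: [0.2, -0.5, -2.7]
grip_width: 0.0636
```

```bash
python3 -c "
from h import *
wshot('w15');plan([.472,-.3135,.09],-181.7,step=50)
from station import camera;import cv2
for n in('side',):cv2.imwrite(f'pics/{n}15.png',camera(n)['pixels'][:,:,::-1])
"
```

```text
t 33.975 pos [ 0.4762 -0.2998  0.1794] rot [-9.0060e+01 -7.0000e-02  1.7835e+02] F [-1.   0.7 -3.3] w 0.0636
turn ry total 0.05 then tool shift [ 3.8 89.4 13.8] n=2 rows of [ 1.9 44.7  6.9]
```

View pics/w15.png

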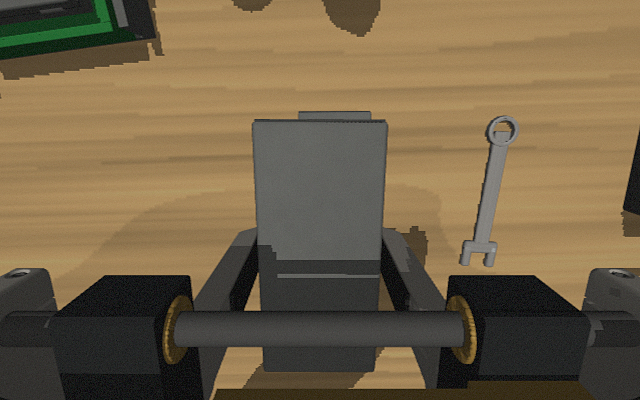

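```bash
python3 - <<'E'
from h import *
np.set_printoptions(precision=4,suppress=True)
loadw('w15')
l,r=[unproj('w15',q,.04) for q in((299,112),(371,112))]
t=np.arctan2(-(l-r)[0],(l-r)[1]);print("lower",((l+r)/2)[:2]-.075*np.array([np.cos(t),np.sin(t)]),np.degrees(t))
z=.1794-.012+.034
a,b,c,d=[unproj('w15',q,z)[:2] for q in((253,121),(387,121),(263,371),(375,371))];print("upper",(a+b+c+d)/4)
E
```

```text
lower [ 0.4717 -0.3134] -1.682689457402911
upper [ 0.4769 -0.2995]
```

Request:
step_arm([
  [2.5, 20, 8, 0, 0, 0],
  [2, 35, 6, 0, 0, 0],
  [0, 35, 0, 0, 0, 0],
  [0, 20, 0, 0, 0, 0],
  [0, 10, 0, 0, 0, 0],
  [0, 4, 0, 0, 0, 0],
  [0, 0, 0, 0, 0, 0],
])

```text
time_s: 34.9
ee_pos: [0.4718, -0.3145, 0.0565]
eef_rot: [-1.57, 0.001, 3.113]
force: [-0.4, -0.6, -3.7]
grip_width: 0.0635
```

Request:
step_arm([
  [0, 2, 0, 0, 0, 0],
  [0, 1.5, 0, 0, 0, 0],
  [0, 1, 0, 0, 0, 0],
  [0, 0, 0, 0, 0, 0],
])

```text
time_s: 35.4
ee_pos: [0.4716, -0.3145, 0.0522]
eef_rot: [-1.571, 0.0, 3.112]
force: [-3.0, 2.3, 6.1]
grip_width: 0.064
```

Contact. Release and retreat.

Request:
step_arm([
  [0, 0, 0, 0, 0, 0],
  [0, 0, 0, 0, 0, 0],
  [0, 0, 0, 0, 0, 0],
  [0, 0, 0, 0, 0, 0],
  [0, -10, 0, 0, 0, 0],
  [0, -40, 0, 0, 0, 0],
  [0, -50, 0, 0, 0, 0],
  [20, -50, 0, 0, 0, 0],
  [20, -10, -20, 0, 0, 0],
  [0, 0, 0, 0, 0, 0],
], gripper=1)

```text
time_s: 36.65
ee_pos: [0.4318, -0.2929, 0.2132]
eef_rot: [-1.569, 0.002, 3.113]
force: [-0.5, -0.3, 0.4]
grip_width: 0.0939
```

```bash
python3 -c "
from h import *
wshot('w16');plan([.472,-.3135,.09],-181.7,step=50)
from station import camera;import cv2
for n in('side','scene'):cv2.imwrite(f'pics/{n}16.png',camera(n)['pixels'][:,:,::-1])
a=cv2.imread('pics/side16.png')[120:240,230:430];cv2.imwrite('pics/side16z.png',cv2.resize(a,None,fx=4,fy=4,interpolation=2))
"
```

```text
t 36.7 pos [ 0.4321 -0.2932  0.2123] rot [-8.9940e+01  8.0000e-02  1.7834e+02] F [0.1 0.  0.1] w 0.0945
turn ry total 0.04 then tool shift [-40.5 122.3  19.1] n=3 rows of [-13.5  40.8   6.4]
```

View pics/w16.png

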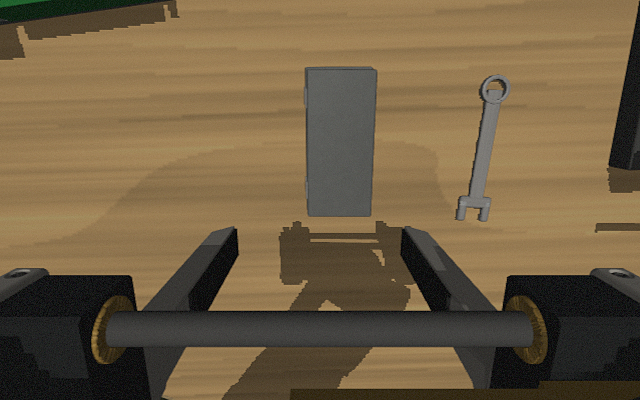

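View pics/side16z.png

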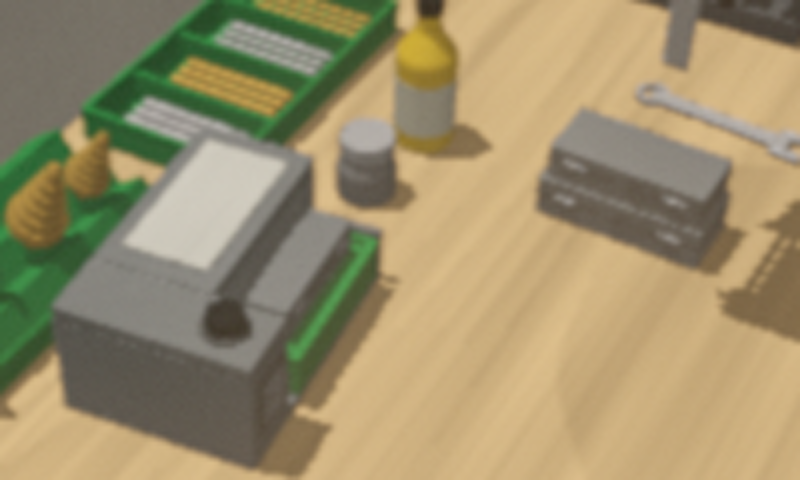

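View pics/scene16.png

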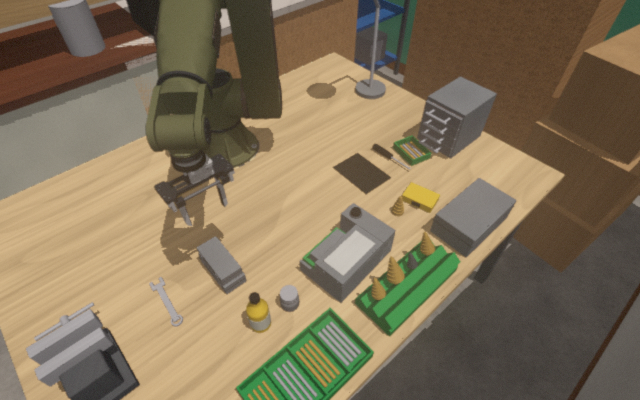

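```bash
python3 - <<'E'
from h import *
loadw('w13');loadw('w16')
t=np.radians(5.5);R=np.array([[np.cos(t),np.sin(t)],[-np.sin(t),np.cos(t)]])
for q,z in (((247,63),.076),((401,66),.076),((232,88),.05),((411,88),.05)):
    print(q,R@(unproj('w13',q,z)[:2]-[.6895,-.0152])-[-.034,-.03])
p=[unproj('w16',q,.074)[:2] for q in((306,69),(376,69),(371,216),(308,216))];print(np.mean(p,0))
from station import job
print(job.hand_in())
E
```

```text
(247, 63) [-0.03084854  0.05692631]
(401, 66) [-0.03343303 -0.06367654]
(232, 88) [-0.0479516   0.07643512]
(411, 88) [-0.04844623 -0.07945412]
[ 0.47132935 -0.3135768 ]
the job is handed in; nothing more can be done
None
```

The job is done and handed in at about 37 s. I pressed the release button and the tray popped out. I then parked the top case on the mat, laid the middle case in the tray and pushed the tray home. Last, I put the parked case back on the bottom case.

What my last checks showed:
- **Tray:** the push ended at the hard stop with about 26 N. After I backed off, the tray stayed shut, with its front where the shut position should be, to about 0.5 mm. I judged the latch from this; I had no direct reading of it.
- **Middle case:** it lies flat in the tray, about 2 to 3 mm off centre each way and turned by about 1° or less.
- **Top case:** its centre measures (0.471, -0.314), against (0.472, -0.313) for the bottom case, and the two are lined up lengthwise. It looks flat in the pictures.
- **Button and bystanders:** the button looks up and the bystanders look unmoved in the final views, though I did not measure these.
- **Robot:** the gripper was open and clear of everything at hand-in.

No check failed. Early on, the fixed cameras and the wrist camera disagreed by about 4 mm on the button's position. I used the wrist view, and the press worked.

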